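Clip a sampling tube into the drying cradle and set its air tap

TASK

Lay the steel sampling tube in the two fork clips of the drying cradle, with its long collar towards the air nozzle and just outside the clip on that side, and push it down past the sprung jaws until it sits fully home in both clips. Then turn the cradle's air tap half open, its lever at 45 degrees between shut and fully open. Leave everything else on the bench standing where it is.

Things in the scene. Friction and masses are not known exactly. Their poses are not given: they have to be found in the camera images.
- tube: loose steel tube, 14 mm diameter, 240 mm long, 0.11 kg; origin on its axis at mid-length, y along it to the head end. Black hexagonal rubber collars, 22 mm across flats: a long one (15 mm, centred at y +100, head side), a short one (7 mm, at y -116.5, tail). At the start it lies level on its collars on the bench, axis 11 mm up.
- tube_head (a point): centre of the tube's head end face, 120 mm from the tube's origin along its +y
- cradle: fixed drying cradle; origin on the bench under the middle between its clips, y along the seated tube towards nozzle and tap. White base x +-45, y -130 to +215, 12 mm thick. 16 mm wide fork clips at y = -75, +75. Between them (y +-58) two thin upright trough walls at x = +-22.5, 71 mm high: fingers round the tube cannot follow it down to its seat.
- seat (a point): where the tube's origin lies when seated: axis 75 mm above the bench, midway between the clips; axes as the cradle. On the tube's line a brass nozzle ends at y = +142; the manifold block, 36 mm square, 85 mm high, stands at y = +185 and carries the tap
- clip_far (a point): seated tube's axis in the clip away from the tap, cradle (0, -75, 75) mm. Each clip: floor 68 mm high; fixed cheek on the +x side, inner face x = +8.5, flaring out above 94 mm, top 112 mm; sprung jaw on the -x side. They form a funnel 33 mm wide at the top; a tube laid in it rests 16 mm above its seat and needs about 8 N down per clip to pass the jaw
- clip_tap (a point): tube axis in the clip next to the tap, cradle (0, +75, 75) mm
- jaw_far (a joint): opening (rad) of the sprung steel jaw of the clip away from the tap; 0 = closed, grows as it is pushed outwards to -x, springs back by itself. Hinge along y at x = -19, 37 mm high; its nose overhangs the seat (tip x = -3, 85 mm high), its upper face slopes up and away to x = -18, 107 mm high
- jaw_tap (a joint): the same for the clip next to the tap
- tap (a joint): angle (rad) of the tap lever about its upright axis: 0 = shut, lever pointing along the cradle's -x; grows clockwise seen from above; 1.571 = fully open, lever pointing along the cradle's +y, away from the tube. Stays where it is left (stiff, about 1.5 N at the tip). Half open is 0.785.
- tap_axis (a point): on the tap's axis at the lever's mid-height, cradle (0, 185, 96) mm. The lever is a steel bar 12 mm wide, 10 mm thick (91 to 101 mm high), reaching 60 mm from the axis
- lever_tip (a point): outer end of the lever, 60 mm from the axis, at mid-thickness
- flask: loose conical glass flask, base 72 mm diameter, 120 mm high, bystander; origin under its centre (as for all below)
- beaker: loose glass beaker, 64 mm diameter, 80 mm high, bystander
- jar: loose yellow jar, 50 mm diameter, 65 mm high, bystander near the cradle
- reagent: loose amber reagent bottle, 64 mm diameter, 150 mm high, bystander near the tube
- wash: loose white wash bottle, 54 mm diameter, 150 mm high, bystander
- weight: loose brass balance weight, 26 mm diameter, 39 mm high, bystander close to the tube's tail
Not all that is in view belongs to the job. Of the things like the tube, leave any that is green; of the rest the larger one is meant.

How it is judged:
On the way, in this order (a step that is already met when the one before it is completed fails the run):
1. the tube is fully home in both clips, head end towards the nozzle, jaws closed over it (z of tube in the frame of seat between -0.004 and 0.003 m and x of tube in the frame of seat between -0.005 and 0.005 m and y of tube in the frame of seat between -0.015 and 0.026 m and y of tube_head in the frame of seat above 0.09 m and angle between the y axis of tube and the y axis of cradle, either way round below 0.04 rad and value of joint each of jaw_far, jaw_tap below 0.03 rad), for 0.2 s.
2. the tap lever is half open (value of joint tap between 0.61 and 0.96 rad), for 0.2 s.
At the end, for the whole second after the job is handed in: Tube home in both clips (3 mm in height, 5 mm sideways, 0.04 rad), head end to the nozzle, origin -15 to +26 mm from the seat along the cradle, both jaws closed (under 0.03 rad), at rest; tap still at 45 +-10 degrees (0.61 to 0.96 rad); no bystander moved 30 mm (all of step 1 and all of step 2 and velocity of joint tap between -0.05 and 0.05 rad/s and linear speed of tube below 0.02 m/s and distance of each of flask, beaker, jar, reagent, wash, weight from where it was at the start of the episode below 0.03 m); the robot touches nothing.
It fails at once if a bystander is shifted by more than 30 mm or tipped over (distance of any of flask, beaker, jar, reagent, wash, weight from where it was at the start of the episode above 0.03 m or angle between any of flask, beaker, jar, reagent, wash, weight's own z axis and vertical above 0.5 rad).
It also fails if it takes over 54 s, if anything falls off the work surface, if the arm or the gripper's body presses on something with over 40 N, if the wrist force passes 120 N, or if a joint passes its speed limit or range.

ROBOT

A 6-joint arm with a two-finger parallel gripper is mounted at the origin on the work surface. World frame = base frame: x ahead of the robot, y to its left, z up, the work surface at z = 0. Lengths are in m, angles in rad, forces in N, time in s.
With the tool pointing down it reaches from about 0.35 to 0.85 m from the base axis. Payload 8.1 kg.
Tool frame: the origin (TCP) lies at the centre of the arm's flange, where the gripper is bolted on; the fingertips stand 173 mm ahead of it and the grasp point (between the pads) lies 155 mm ahead of it (robot.grip_point_offset is the distance from the TCP to the grasp point, in m); z points along the fingers, y is the direction in which the jaws open and shut (so a half turn about z gives the same grasp; the last joint's range is limited). The gripper opens to 85 mm and grips with 20 to 120 N. Pads are 22 mm wide; open, the fingers measure 114 mm over their backs; the gripper's body (76 mm by 85 mm) begins 54 mm behind the grasp point. The pads swing forward as they close: fully open they stand 13 mm farther back than shut.
Start: joints at [-0.085, 0.13, 1.488, -0, 1.523, -0.085], TCP at [0.6, 0, 0.405] pointing down, gripper open.
Joint ranges: [-2.96, 2.96], [-0.89, 2.26], [0.02, 2.5], [-1.34, 4.48], [0, 2.73], [-2.66, 2.66]. Speed limits (rad/s): [2.39, 2.39, 2.79, 3.14, 3.14, 3.14].

INTERFACE

Orientations are given as a unit quaternion [x, y, z, w].
In Python, from plant import robot gives the robot as it stands. The module is installed in compiled form; this text tells all that it offers.
- The arm moves only by the shell command python3 -m pendant 'ROWS' [FORCE]. ROWS is JSON, a list of rows, each an object with "hand": the closure, from 0 (fully open) to 1 (shut); "offset": the shift along the tool's x, y, z normalised to -1 to 1, where 1 is 0.4 m, a list of three; "turn": the turn, a rotation vector about the tool's x, y, z normalised to -1 to 1, where 1 is pi/2 rad, a list of three. In form: [{"hand": hand, "offset": [dx, dy, dz], "turn": [ax, ay, az]}, ...]. A call has 1 to 10 rows; each row is the pose to reach, as a shift and turn from the pose commanded when the call began, along the tool's axes at that moment; what a row does not reach only later rows make up. A row lasts 1/12 s, in which the tool goes at most 41.7 mm and 7.16 degrees, less where a joint would pass 70% of its speed; a pose out of reach is approached as far as the arm can. A call with a number of a shift or a turn outside -1 to 1 is refused whole. A call with a gripper value outside its range is refused whole. The fingers move at their own pace and stop on an object; FORCE is the grip in N (left out, the last holds). Time passes only in rows, so rows that repeat a pose let the fingers close. It gives the time, the measured TCP pose, the force and the opening at its end, in the units of the state.
- robot.observe(): the state, without advancing time (a new reading comes with each control period).
- robot.get_image(name): name is "scene" or "side" or "wrist"; returns the picture (480x640x3 uint8, red, green, blue); there is no depth.
- robot.camera_params(name): a dict with "camera_matrix" (3x3 intrinsics, pixels), "dist_coeffs" ([k1, k2, p1, p2, k3] as OpenCV has them; the pictures are not rectified), "origin" and "attitude" of the camera in the world. Camera axes: x right, y up, looking along -z (the intrinsics and any distortion apply to the point x, -y, -z); pixel columns grow to the right and rows downward; lengths in m; the calibration is good to about 2 mm. A picture is of the moment at which its call begins: read the wrist's pose just before it. camera_params takes no time and is no camera call; for the wrist camera it gives the pose at the moment of the call.
- robot.job_done(): hands the job in, once; it reports no verdict.
The state is a dict: "time": time; "q": joint angles; "qd": joint speeds; "tau": joint torques, N m; "ee_pos": TCP position; "eef_rot": TCP orientation; "wrist_force": force on the tool from outside, world axes, zero at the start; "wrist_torque": the same for the moment, N m; "width": finger opening in m.
Only numpy, scipy, OpenCV 4.12 (cv2) and the standard library are available. Lean on these libraries where they do the work, as an engineer would, in place of code of your own. Each camera call takes 0.05 s, during which the arm holds its last target. There are 200 camera calls.

## Working session

There is one attempt and no reset: what is moved stays moved. The work goes in short steps, Python scripts to look and compute and a shell command to move; the robot and the scene stay as the last step left them, time stands still between calls to the robot, and variables do not carry over. Pictures are saved under pics/ and viewed, about 8 in all and at most 12, crops included, and the job is handed in when it is done.

```bash
mkdir -p pics; ls; python3 - <<'E'
from plant import robot
import cv2
for n in ("scene","side","wrist"):
    p=robot.camera_params(n); im=robot.get_image(n)
    cv2.imwrite(f"pics/{n}0.png",im[:,:,::-1]); print(n,p)
print(robot.observe())
E
```

```text
pics
scene {'camera_matrix': array([[621.04477886,   0.        , 318.03001692],
       [  0.        , 621.04477886, 244.242897  ],
       [  0.        ,   0.        ,   1.        ]]), 'dist_coeffs': array([-0.04805597,  0.        ,  0.        ,  0.        ,  0.        ]), 'origin': array([ 1.29982683, -0.46340037,  1.38045271]), 'attitude': array([0.2515857 , 0.15796464, 0.51997001, 0.80086391])}
side {'camera_matrix': array([[442.36544438,   0.        , 324.91978132],
       [  0.        , 442.36544438, 237.67478046],
       [  0.        ,   0.        ,   1.        ]]), 'dist_coeffs': array([-0.09778044,  0.        ,  0.        ,  0.        ,  0.        ]), 'origin': array([-0.07140215, -0.64803214,  0.60658295]), 'attitude': array([ 0.44249006, -0.18933601, -0.32852657,  0.81266519])}
wrist {'camera_matrix': array([[355.51155054,   0.        , 325.48099474],
       [  0.        , 355.51155054, 236.89552535],
       [  0.        ,   0.        ,   1.        ]]), 'dist_coeffs': array([-0.04882522,  0.        ,  0.        ,  0.        ,  0.        ]), 'origin': array([0.59909791, 0.06628437, 0.37336241]), 'attitude': array([-1.34191366e-01,  5.92663207e-04,  7.25240886e-04,  9.90954994e-01])}
{'time': 0.15, 'q': array([-8.54000319e-02,  1.30974966e-01,  1.48903017e+00, -1.79700702e-06,
        1.52300524e+00, -8.53966142e-02]), 'qd': array([-2.07106533e-03, -4.30521798e-03, -3.82915362e-03,  1.02786236e-04,
        5.91092146e-04,  6.28081548e-05]), 'tau': array([ 1.01583330e-03, -5.70061326e+01, -5.01160097e+01, -1.39109225e-04,
        9.69119486e-03, -7.10949371e-05]), 'ee_pos': array([5.99822619e-01, 3.71636188e-05, 4.03892264e-01]), 'eef_rot': array([ 7.07107781e-01,  7.07105426e-01, -4.57347161e-04, -5.41588777e-04]), 'wrist_force': array([ 0.13135668, -0.06612248, -0.03309408]), 'wrist_torque': array([-0.01154592,  0.00113677, -0.00727232]), 'width': 0.0852911324203576}
```

View pics/scene0.png

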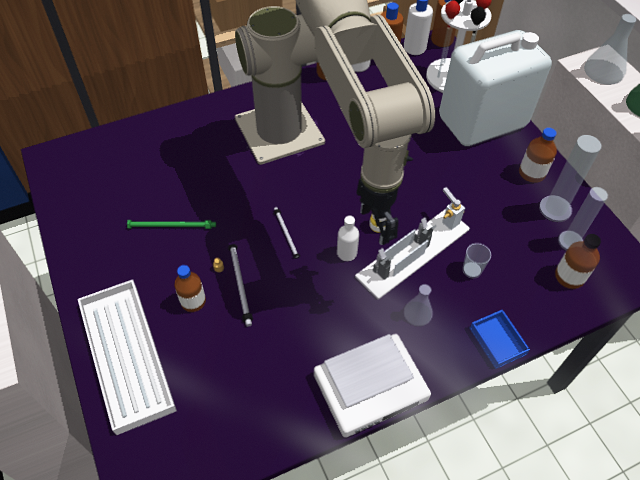

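View pics/side0.png

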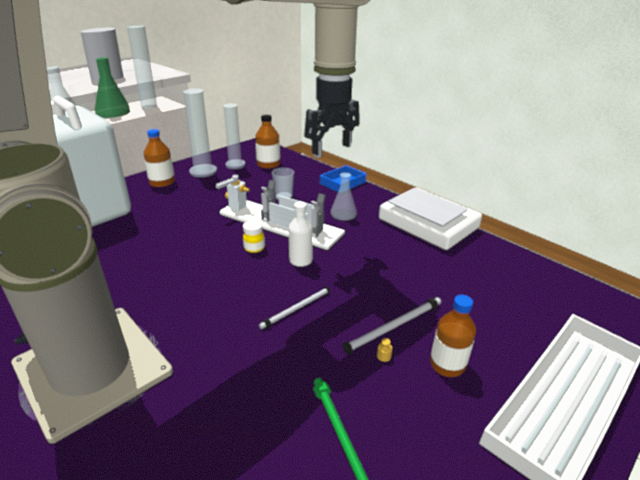

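The scene view shows the big grey tube from (235,250) to (248,323), the weight at (218,265) and the cradle from (375,285) to (460,215), with the tap at (455,200). I'll enlarge both.

```bash
cat > h.py <<'E'
import numpy as np, cv2
from scipy.spatial.transform import Rotation as R
from plant import robot
def ray(p,uv):
    n=cv2.undistortPoints(np.array([[uv]],float),p["camera_matrix"],p["dist_coeffs"])[0,0]
    return R.from_quat(p["attitude"]).apply([n[0],-n[1],-1.])
def at(p,uv,z):
    d=ray(p,uv);o=p["origin"];return o+d*(z-o[2])/d[2]
def proj(p,X):
    c=R.from_quat(p["attitude"]).inv().apply(np.atleast_2d(X)-p["origin"])*[1,-1,-1]
    return cv2.projectPoints(c,np.zeros(3),np.zeros(3),p["camera_matrix"],p["dist_coeffs"])[0][:,0]
def tri(p1,a,p2,b):
    d1,d2=ray(p1,a),ray(p2,b)
    s=np.linalg.lstsq(np.c_[d1,-d2],p2["origin"]-p1["origin"],rcond=None)[0]
    A=p1["origin"]+s[0]*d1;B=p2["origin"]+s[1]*d2;return (A+B)/2,np.linalg.norm(A-B)
E
python3 - <<'E'
import cv2,numpy as np
s=cv2.imread("pics/scene0.png")
a=cv2.resize(s[235:335,200:280],None,fx=4,fy=4,interpolation=cv2.INTER_CUBIC)
b=cv2.resize(s[180:300,350:475],None,fx=4,fy=4,interpolation=cv2.INTER_CUBIC)[:,:480]
o=np.zeros((480,820,3),np.uint8);o[:400,:320]=a;o[:480,320:800]=b;cv2.imwrite("pics/c1.png",o[:,:800])
E
```

```text
(no output)
```

View pics/c1.png

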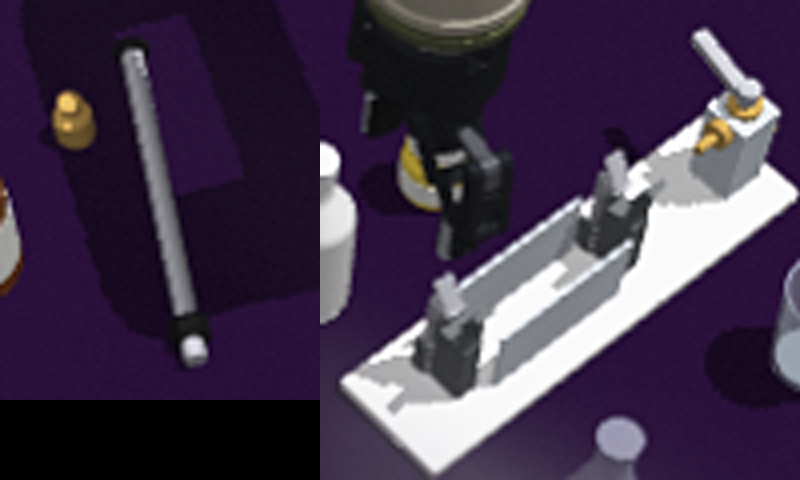

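```bash
python3 - <<'E'
from h import *
np.set_printoptions(precision=4,suppress=True)
p=robot.camera_params("scene")
c=lambda x,y:(x/4+199.6,y/4+234.6); d=lambda x,y:((x-320)/4+349.6,y/4+179.6)
h=at(p,c(193,350),.011);t=at(p,c(131,45),.011);print("tube",h,t,np.linalg.norm(h-t),"ctr",(h+t)/2, np.degrees(np.arctan2(*(h-t)[[1,0]])))
P=[at(p,d(*q),.012)[:2] for q in ((342,383),(435,472),(797,192))]
A,B,C=P;print(P,np.linalg.norm(A-B),np.linalg.norm(B-C))
y=(C-B)/np.linalg.norm(C-B);yaw=np.arctan2(y[1],y[0])-np.pi/2
Rz=R.from_euler('z',yaw).as_matrix()[:2,:2]
L=np.array([[-.045,-.13],[.045,-.13],[.045,.215]])
o=np.mean([q-Rz@l for q,l in zip(P,L)],0);print("cradle",o,np.degrees(yaw),[q-Rz@l for q,l in zip(P,L)])
for n,uv,z in (("weight",c(74,140),.0),("jar",d(428,195),0),):print(n,at(p,uv,z))
def W(l):return np.r_[o+Rz@np.array(l[:2]),l[2]]
for n,l in (("lever tip",(-.06,.185,.101)),("axis",(0,.185,.101)),("nozzle",(0,.142,.075)),("jawfar",(-.018,-.075,.107)),("jawtap",(-.018,.075,.107))):
  u=proj(p,W(l))[0];print(n,(u-[349.6,179.6])*4+[320,0],W(l))
E
```

```text
tube [ 0.5867 -0.3201  0.011 ] [ 0.3563 -0.278   0.011 ] 0.23428429210224325 ctr [ 0.4715 -0.2991  0.011 ] -10.365342054077221
[array([ 0.5726, -0.019 ]), array([0.6559, 0.0058]), array([0.5611, 0.3341])] 0.08687402648520717 0.34177601926395035
cradle [0.5779 0.1172] 16.1006897456339 [array([0.5798, 0.1184]), array([0.5766, 0.1182]), array([0.5775, 0.1151])]
weight [ 0.4049 -0.3363  0.    ]
jar [0.4538 0.1059 0.    ]
lever tip [680.3635  38.9723] [0.469  0.2783 0.101 ]
axis [746.6887  93.1099] [0.5266 0.295  0.101 ]
nozzle [695.1691 150.2849] [0.5386 0.2537 0.075 ]
jawfar [442.8676 280.5633] [0.5814 0.0402 0.107 ]
jawtap [611.9811 156.426 ] [0.5398 0.1843 0.107 ]
```

```bash
python3 - <<'E'
from h import *
np.set_printoptions(precision=4,suppress=True)
p=robot.camera_params("scene")
for n,uv in (("reagent",(191,303)),("wash",(348,253)),("flask",(418,312)),("beaker",(473,268)),("weight",(218,269))):print(n,at(p,uv,0))
E
```

```text
reagent [ 0.472  -0.4319 -0.    ]
wash [ 0.4954 -0.0016  0.    ]
flask [0.7279 0.0823 0.    ]
beaker [0.6723 0.2804 0.    ]
weight [ 0.403  -0.3359  0.    ]
```

```bash
python3 -m pendant '[{"hand":0,"offset":[-0.7475,-0.32,0],"turn":[0,0,0.8]},{"hand":0,"offset":[-0.7475,-0.32,0],"turn":[0,0,0.8]},{"hand":0,"offset":[-0.7475,-0.32,0],"turn":[0,0,0.8]},{"hand":0,"offset":[-0.7475,-0.32,0.1],"turn":[0,0,0.8]},{"hand":0,"offset":[-0.7475,-0.32,0.135],"turn":[0,0,0.8]},{"hand":0,"offset":[-0.7475,-0.32,0.135],"turn":[0,0,0.8]},{"hand":0,"offset":[-0.7475,-0.32,0.135],"turn":[0,0,0.8]},{"hand":0,"offset":[-0.7475,-0.32,0.135],"turn":[0,0,0.8]},{"hand":0,"offset":[-0.7475,-0.32,0.135],"turn":[0,0,0.8]},{"hand":0,"offset":[-0.7475,-0.32,0.135],"turn":[0,0,0.8]}]'
python3 -m pendant '[{"hand":0.3,"offset":[0,0,0],"turn":[0,0,0.316]},{"hand":0.3,"offset":[0,0,0],"turn":[0,0,0.316]},{"hand":0.3,"offset":[0,0,0],"turn":[0,0,0.316]},{"hand":0.3,"offset":[0,0,0],"turn":[0,0,0.316]},{"hand":0.3,"offset":[0,0,0],"turn":[0,0,0.316]},{"hand":0.3,"offset":[0,0,0],"turn":[0,0,0.316]}]'
python3 - <<'E'
from h import *
p=robot.camera_params("wrist"); im=robot.get_image("wrist");cv2.imwrite("pics/w1.png",im[:,:,::-1])
s=robot.observe();print(s["time"],s["ee_pos"],R.from_quat(s["eef_rot"]).as_matrix(),p["origin"],p["attitude"])
import pickle;pickle.dump(p,open("w1.pkl","wb"))
E
```

```text
time: 0.98
ee_pos: [0.4703, -0.3011, 0.3491]
eef_rot: [0.988, 0.155, -0.001, -0.001]
wrist_force: [-0.1, 0.3, -0.1]
width: 0.0853
time: 1.48
ee_pos: [0.4719, -0.2989, 0.3504]
eef_rot: [0.996, -0.086, -0.0, -0.0]
wrist_force: [-0.4, -0.7, 0.2]
width: 0.0603
1.5333 [ 0.4719541  -0.29892261  0.35048598] [[ 9.85402360e-01 -1.70241275e-01 -3.11800344e-04]
 [-1.70241212e-01 -9.85402396e-01  2.19290214e-04]
 [-3.44581052e-04 -1.63007826e-04 -9.99999927e-01]] [ 0.53793073 -0.311893    0.31999277] [ 0.08645388 -0.10379192  0.75764556 -0.63853439]
```

View pics/w1.png

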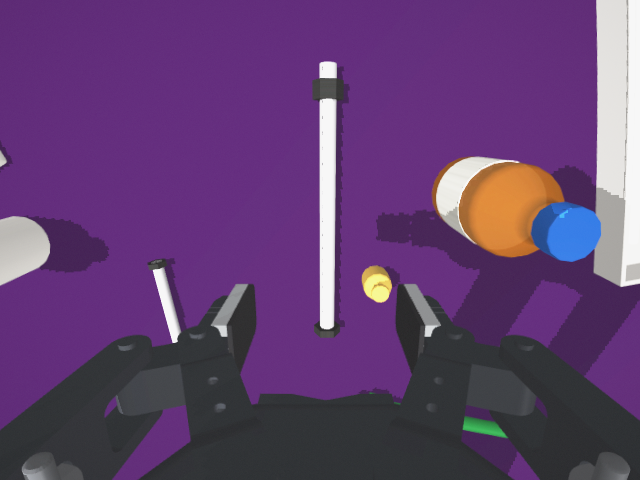

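The tube lies upright in the wrist view: head end at about (328,64), tail at about (327,333), long collar at (328,89). The weight is at (377,283).

```bash
cat > grasp.py <<'E'
from h import *
import pickle
np.set_printoptions(precision=4,suppress=True)
p=pickle.load(open("w1.pkl","rb"))
h=at(p,(328,66),.011);t=at(p,(326.8,331.5),.011)
print(h,t,np.linalg.norm(h-t),(h+t)/2,np.degrees(np.arctan2(*(h-t)[[1,0]])), "long collar",np.linalg.norm(at(p,(328,89),.015)-h))
s=robot.observe();Rm=R.from_quat(s["eef_rot"])
print("offset/0.4 to centre at tcp z .175",Rm.inv().apply(np.r_[((h+t)/2)[:2],.175]-s["ee_pos"])/.4, "yaw",np.degrees(np.arctan2(*Rm.as_matrix()[[1,0],0])))
E
python3 grasp.py
```

```text
[ 0.5936 -0.323   0.011 ] [ 0.3586 -0.2819  0.011 ] 0.23860468057064793 [ 0.4761 -0.3024  0.011 ] -9.941152345962678 long collar 0.018463447238389604
offset/0.4 to centre at tcp z .175 [0.0118 0.007  0.4387] yaw -9.801844517101204
```

```bash
python3 -m pendant '[{"hand":0.3,"offset":[0.0118,0.007,0.1],"turn":[0,0,0]},{"hand":0.3,"offset":[0.0118,0.007,0.2],"turn":[0,0,0]},{"hand":0.3,"offset":[0.0118,0.007,0.3],"turn":[0,0,0]},{"hand":0.3,"offset":[0.0118,0.007,0.38],"turn":[0,0,0]},{"hand":0.3,"offset":[0.0118,0.007,0.435],"turn":[0,0,0]},{"hand":0.3,"offset":[0.0118,0.007,0.435],"turn":[0,0,0]},{"hand":0.3,"offset":[0.0118,0.007,0.435],"turn":[0,0,0]}]' 40
python3 -m pendant '[{"hand":1,"offset":[0,0,0],"turn":[0,0,0]},{"hand":1,"offset":[0,0,0],"turn":[0,0,0]},{"hand":1,"offset":[0,0,0],"turn":[0,0,0]},{"hand":1,"offset":[0,0,0],"turn":[0,0,0]},{"hand":1,"offset":[0,0,0],"turn":[0,0,0]},{"hand":1,"offset":[0,0,0],"turn":[0,0,0]},{"hand":1,"offset":[0,0,0],"turn":[0,0,0]},{"hand":1,"offset":[0,0,0],"turn":[0,0,0]},{"hand":1,"offset":[0,0,0],"turn":[0,0,0]}]' 60
```

```text
time: 2.12
ee_pos: [0.4755, -0.302, 0.1756]
eef_rot: [0.996, -0.086, -0.001, -0.001]
wrist_force: [0.5, -0.6, -0.3]
width: 0.0598
time: 2.87
ee_pos: [0.477, -0.3032, 0.1789]
eef_rot: [0.996, -0.087, 0.001, 0.001]
wrist_force: [-1.0, 0.8, 7.3]
width: 0.0113
```

Opening is 11.3 mm on a 14 mm tube, and the bench pushes up a little. I'll lift slightly and look.

```bash
python3 -m pendant '[{"hand":1,"offset":[0,0,-0.05],"turn":[0,0,0]},{"hand":1,"offset":[0,0,-0.1],"turn":[0,0,0]},{"hand":1,"offset":[0,0,-0.1],"turn":[0,0,0]},{"hand":1,"offset":[0,0,-0.1],"turn":[0,0,0]}]' 
python3 - <<'E'
from h import *
import pickle
p=robot.camera_params("wrist"); im=robot.get_image("wrist")[:,:,::-1];s=robot.get_image("side")[:,:,::-1]
a=cv2.resize(s[250:400,320:480],(480,450),interpolation=cv2.INTER_CUBIC)
o=np.zeros((450,800,3),np.uint8);o[:450,320:]=a;o[:450,:320]=im[:450,160:480];cv2.imwrite("pics/g1.png",o)
pickle.dump(p,open("g1.pkl","wb"))
E
```

```text
time: 3.2
ee_pos: [0.477, -0.3032, 0.2187]
eef_rot: [0.996, -0.088, 0.002, 0.001]
wrist_force: [-0.6, -0.1, -2.0]
width: 0.0116
```

View pics/g1.png

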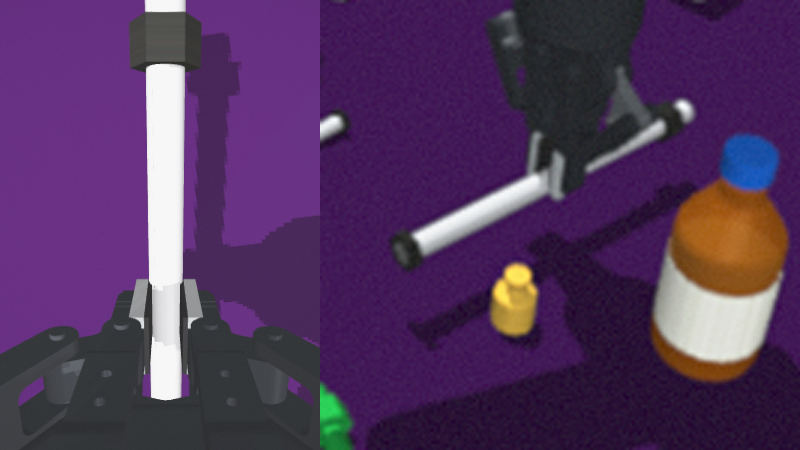

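```bash
cat > held.py <<'E'
from h import *
import sys
np.set_printoptions(precision=4,suppress=True)
def plane(p,uv,e,n):
    d=ray(p,uv);o=p["origin"];return o+d*((e-o)@n)/(d@n)
if __name__=="__main__":
    s=robot.observe();M=R.from_quat(s["eef_rot"]).as_matrix();e=s["ee_pos"]
    p=robot.camera_params("side")
    for uv in ((348.7,333),(442.4,286.3),(436,290),):
        X=plane(p,uv,e,M[:,1]);print(X,(M.T@(X-e)))
    p=robot.camera_params("wrist")
    for X in ([.1,0,.168],[.12,0,.168]):
        print(proj(p,e+M@np.array(X)))
    # collar near end
    print(proj(p,[e+M@np.array([.0925,y,.168]) for y in(-.0127,.0127)]))
    print(M)
E
python3 held.py
```

```text
[ 0.3611 -0.282   0.0493] [-0.1166  0.      0.167 ]
[ 0.5966 -0.3238  0.0484] [0.1225 0.     0.1679]
[ 0.5784 -0.3205  0.0471] [0.1041 0.     0.1692]
[[321.8408  43.7728]]
[[321.7964 -18.7821]]
[[286.4312  66.4432]
 [357.3069  66.486 ]]
[[ 0.9846 -0.1746 -0.0002]
 [-0.1746 -0.9846  0.0002]
 [-0.0003 -0.0001 -1.    ]]
```

The tube is held level and centred: axis at tool z 167 mm, ends at −117 and +122 mm. I'll lift it and carry it over.

```bash
python3 -m pendant '[{"hand":1,"offset":[0,0,-0.1],"turn":[0,0,0]},{"hand":1,"offset":[0,0,-0.2],"turn":[0,0,0]},{"hand":1,"offset":[0,0,-0.3],"turn":[0,0,0]},{"hand":1,"offset":[0,0,-0.4],"turn":[0,0,0]},{"hand":1,"offset":[0.01,-0.08,-0.5],"turn":[0,0,-0.07]},{"hand":1,"offset":[0.02,-0.17,-0.5],"turn":[0,0,-0.15]},{"hand":1,"offset":[0.03,-0.26,-0.5],"turn":[0,0,-0.22]},{"hand":1,"offset":[0.03,-0.35,-0.5],"turn":[0,0,-0.3]},{"hand":1,"offset":[0.03,-0.44,-0.5],"turn":[0,0,-0.37]},{"hand":1,"offset":[0.03,-0.53,-0.5],"turn":[0,0,-0.45]}]' 80
cat > goto.py <<'E'
from h import *
import sys
# args: cradle x,y(tcp), z, yaw offset
np.set_printoptions(precision=4,suppress=True)
import json
c=json.load(open("cradle.json"));o=np.array(c["o"]);yaw=c["yaw"]
x,y,z=map(float,sys.argv[1:4])
Rc=R.from_euler('z',yaw,degrees=True)
W=Rc.apply([x,y,0])+[o[0],o[1],z]
s=robot.observe();M=R.from_quat(s["eef_rot"])
d=M.inv().apply(W-s["ee_pos"])
T=(Rc*R.from_quat([2**-.5,2**-.5,0,0]))
rv=(M.inv()*T).as_rotvec()
print("t",s["time"],"W",W,"offset",d/.4,"turn",rv/(np.pi/2),"cradle now",Rc.inv().apply(s["ee_pos"]-[*o,0]))
E
echo '{"o":[0.5779,0.1172],"yaw":16.1}' > cradle.json; python3 goto.py 0 0.002 0.42
```

```text
time: 4.13
ee_pos: [0.5248, -0.0942, 0.4153]
eef_rot: [0.964, 0.265, -0.001, -0.001]
wrist_force: [0.1, -0.5, -2.0]
width: 0.011
t 4.1333 W [0.5773 0.1191 0.42  ] offset [ 0.3851 -0.3916 -0.0118] turn [-0.0014  0.0002 -0.8378] cradle now [-0.1096 -0.1884  0.4153]
```

```bash
python3 -m pendant '[{"hand":1,"offset":[0.07,-0.07,-0.01],"turn":[0,0,-0.07]},{"hand":1,"offset":[0.14,-0.14,-0.01],"turn":[0,0,-0.15]},{"hand":1,"offset":[0.21,-0.21,-0.01],"turn":[0,0,-0.22]},{"hand":1,"offset":[0.28,-0.28,-0.01],"turn":[0,0,-0.3]},{"hand":1,"offset":[0.35,-0.35,-0.01],"turn":[0,0,-0.37]},{"hand":1,"offset":[0.38,-0.39,-0.01],"turn":[0,0,-0.45]},{"hand":1,"offset":[0.385,-0.39,-0.01],"turn":[0,0,-0.53]},{"hand":1,"offset":[0.385,-0.39,-0.01],"turn":[0,0,-0.61]},{"hand":1,"offset":[0.385,-0.39,-0.01],"turn":[0,0,-0.69]},{"hand":1,"offset":[0.385,-0.39,-0.01],"turn":[0,0,-0.77]}]'
python3 -m pendant '[{"hand":1,"offset":[0,0,0],"turn":[0,0,-0.05]},{"hand":1,"offset":[0,0,0],"turn":[0,0,-0.05]},{"hand":1,"offset":[0,0,0],"turn":[0,0,-0.05]}]'
python3 goto.py 0 0.002 0.42
python3 - <<'E'
from h import *
import pickle
o=np.zeros((480,800,3),np.uint8)
P={}
for n in("wrist","scene"):
    P[n]=robot.camera_params(n);P[n+"i"]=robot.get_image(n)[:,:,::-1]
o[:480,:400]=P["wristi"][:,120:520]
o[:480,400:]=cv2.resize(P["scenei"][170:302,360:470],(400,480),interpolation=cv2.INTER_CUBIC)
cv2.imwrite("pics/a1.png",o);cv2.imwrite("pics/a1s.png",P["scenei"]);pickle.dump(P["wrist"],open("a1.pkl","wb"))
E
```

```text
time: 4.97
ee_pos: [0.5787, 0.117, 0.4187]
eef_rot: [0.643, 0.766, -0.001, -0.001]
wrist_force: [-0.7, 0.3, -1.5]
width: 0.0106
time: 5.22
ee_pos: [0.5788, 0.1165, 0.4193]
eef_rot: [0.617, 0.787, -0.001, -0.001]
wrist_force: [0.7, -0.1, -1.7]
width: 0.0104
t 5.2167 W [0.5773 0.1191 0.42  ] offset [ 0.0071 -0.0019 -0.0017] turn [-0.0013 -0.0002 -0.025 ] cradle now [ 0.0006 -0.0009  0.4193]
```

View pics/a1.png

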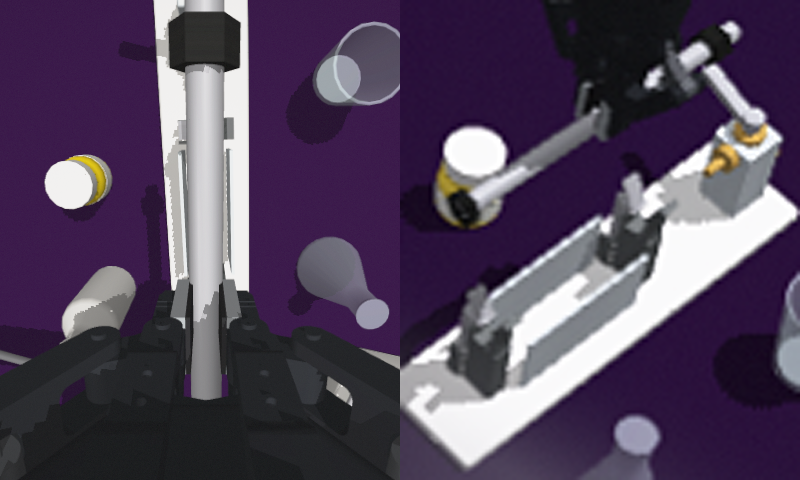

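```bash
cat > ov.py <<'E'
from h import *
import pickle,json
p=pickle.load(open("a1.pkl","rb"));c=json.load(open("cradle.json"))
Rc=R.from_euler('z',c["yaw"],degrees=True)
W=lambda l:Rc.apply(l)+[*c["o"],0]
for x,z in((-.045,.012),(.045,.012),(-.0225,.071),(.0225,.071)):
    for row in(20,100,200,280):
        # find cradle y with the given row
        ys=np.linspace(-.05,.215,266);q=proj(p,W(np.c_[ys*0+x,ys,ys*0+z]));i=np.argmin(abs(q[:,1]-row));print(x,row,"y",round(ys[i],3),"col in crop",round(q[i,0]-120,1))
ps=robot.camera_params("scene")
for n,l in(("tip",(-.06,.185,.101)),("axis",(0,.185,.101)),("cornerC",(.045,.215,.012)),("B",(.045,-.13,.012)),("A",(-.045,-.13,.012)),("wallR near",(.0225,-.058,.071)),("wallR far",(.0225,.058,.071)),("wallL near",(-.0225,-.058,.071)),("wallL far",(-.0225,.058,.071))):
    q=proj(ps,W(l))[0];print(n,(q-[359.6,169.6])*400/110+[400,0])
E
python3 ov.py
```

```text
-0.045 20 y 0.179 col in crop 152.3
-0.045 100 y 0.106 col in crop 157.4
-0.045 200 y 0.004 col in crop 164.1
-0.045 280 y -0.05 col in crop 167.4
0.045 20 y 0.175 col in crop 246.4
0.045 100 y 0.102 col in crop 247.4
0.045 200 y 0.001 col in crop 248.2
0.045 280 y -0.05 col in crop 248.5
-0.0225 20 y 0.161 col in crop 171.0
-0.0225 100 y 0.099 col in crop 175.3
-0.0225 200 y 0.013 col in crop 180.9
-0.0225 280 y -0.05 col in crop 184.6
0.0225 20 y 0.159 col in crop 226.8
0.0225 100 y 0.097 col in crop 228.6
0.0225 200 y 0.012 col in crop 230.7
0.0225 280 y -0.05 col in crop 232.0
tip [691.17494249  71.76982823]
axis [751.46853109 120.9856124 ]
cornerC [799.93980037 210.4279953 ]
B [467.77387329 467.47930539]
A [380.96780464 383.07261982]
wallR near [528.76304129 344.78292372]
wallR far [645.73598126 256.3674389 ]
wallL near [483.77320297 303.21488006]
wallL far [600.62556713 216.96274131]
```

Fit is within about 2 mm, with a yaw correction of about −0.5°. Refining, then going down into the funnels.

```bash
echo '{"o":[0.5784,0.1174],"yaw":15.6}' > cradle.json; python3 ov.py | head -8; python3 goto.py 0.001 0.002 0.26
```

```text
-0.045 20 y 0.178 col in crop 154.5
-0.045 100 y 0.105 col in crop 158.9
-0.045 200 y 0.004 col in crop 164.6
-0.045 280 y -0.05 col in crop 167.5
0.045 20 y 0.176 col in crop 248.5
0.045 100 y 0.103 col in crop 248.8
0.045 200 y 0.001 col in crop 248.7
0.045 280 y -0.05 col in crop 248.6
t 5.3167 W [0.5788 0.1196 0.26  ] offset [0.0073 0.0024 0.3997] turn [-0.0008 -0.0001 -0.0194] cradle now [ 0.0002 -0.0009  0.4199]
```

```bash
python3 -m pendant '[{"hand":1,"offset":[0.0073,0.0024,0.08],"turn":[0,0,-0.0194]},{"hand":1,"offset":[0.0073,0.0024,0.16],"turn":[0,0,-0.0194]},{"hand":1,"offset":[0.0073,0.0024,0.24],"turn":[0,0,-0.0194]},{"hand":1,"offset":[0.0073,0.0024,0.3],"turn":[0,0,-0.0194]},{"hand":1,"offset":[0.0073,0.0024,0.34],"turn":[0,0,-0.0194]},{"hand":1,"offset":[0.0073,0.0024,0.37],"turn":[0,0,-0.0194]},{"hand":1,"offset":[0.0073,0.0024,0.39],"turn":[0,0,-0.0194]},{"hand":1,"offset":[0.0073,0.0024,0.4],"turn":[0,0,-0.0194]},{"hand":1,"offset":[0.0073,0.0024,0.4],"turn":[0,0,-0.0194]}]'
python3 goto.py 0.001 0.002 0.258
python3 - <<'E'
from h import *
o=np.zeros((480,800,3),np.uint8)
a,b=(robot.get_image(n)[:,:,::-1] for n in("side","scene"))
o[:,:400]=cv2.resize(a[160:280,220:320+0],(400,480),interpolation=cv2.INTER_CUBIC)
o[:,400:]=cv2.resize(b[170:302,360:470],(400,480),interpolation=cv2.INTER_CUBIC)
o[:,:400]=cv2.resize(a[160:280,240:340],(400,480),interpolation=cv2.INTER_CUBIC)
cv2.imwrite("pics/b1.png",o)
E
```

```text
time: 6.07
ee_pos: [0.5793, 0.1197, 0.2607]
eef_rot: [0.604, 0.797, 0.0, 0.0]
wrist_force: [0.1, -0.2, -1.1]
width: 0.0107
t 6.0667 W [0.5788 0.1196 0.258 ] offset [ 0.0002 -0.0013  0.0069] turn [0.0002 0.     0.0014] cradle now [0.0015 0.0019 0.2607]
```

View pics/b1.png

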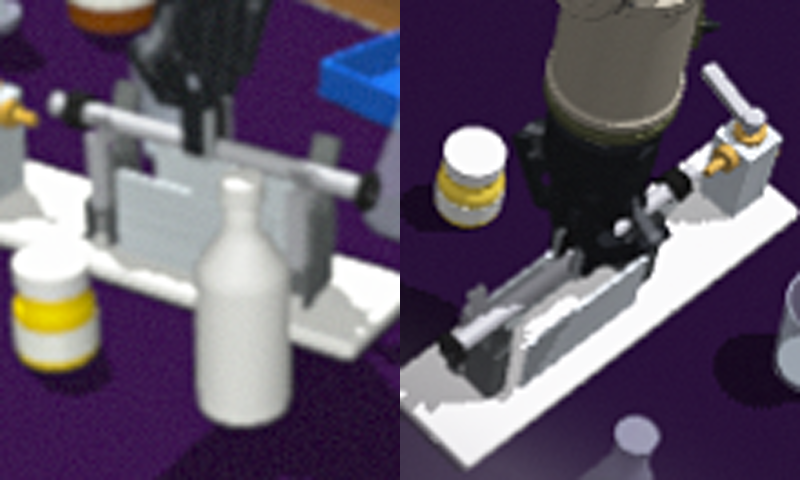

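The tube lies in both funnels with its head and long collar on the nozzle side. Lowering another 3 mm, releasing, rising, closing the fingers.

```bash
python3 -m pendant '[{"hand":1,"offset":[0,0,0.005],"turn":[0,0,0]},{"hand":1,"offset":[0,0,0.008],"turn":[0,0,0]},{"hand":1,"offset":[0,0,0.008],"turn":[0,0,0]}]'
python3 -m pendant '[{"hand":0.7,"offset":[0,0,0],"turn":[0,0,0]},{"hand":0.6,"offset":[0,0,0],"turn":[0,0,0]},{"hand":0.5,"offset":[0,0,0],"turn":[0,0,0]},{"hand":0.5,"offset":[0,0,0],"turn":[0,0,0]},{"hand":0.5,"offset":[0,0,-0.04],"turn":[0,0,0]},{"hand":0.5,"offset":[0,0,-0.1],"turn":[0,0,0]},{"hand":0.5,"offset":[0,0,-0.1],"turn":[0,0,0]}]'
python3 -m pendant '[{"hand":1,"offset":[0,0,0],"turn":[0,0,0]},{"hand":1,"offset":[0,0,0],"turn":[0,0,0]},{"hand":1,"offset":[0,0,0],"turn":[0,0,0]},{"hand":1,"offset":[0,0,0],"turn":[0,0,0]},{"hand":1,"offset":[0,0,0],"turn":[0,0,0]},{"hand":1,"offset":[0,0,0],"turn":[0,0,0]}]'
python3 goto.py 0.0005 0.002 0.275
```

```text
time: 6.42
ee_pos: [0.5798, 0.1197, 0.2588]
eef_rot: [0.603, 0.797, 0.001, 0.001]
wrist_force: [1.2, 0.6, 2.4]
width: 0.0105
time: 7.0
ee_pos: [0.5806, 0.1198, 0.3021]
eef_rot: [0.603, 0.797, 0.002, 0.002]
wrist_force: [-0.3, 0.2, 0.6]
width: 0.0426
time: 7.5
ee_pos: [0.5789, 0.1196, 0.2968]
eef_rot: [0.603, 0.797, -0.0, -0.0]
wrist_force: [-0.1, -0.5, 0.3]
width: 0.0
t 7.5 W [0.5783 0.1195 0.275 ] offset [ 0.     -0.0013  0.0544] turn [-0.0007 -0.0001  0.0018] cradle now [0.0011 0.002  0.2968]
```

```bash
python3 -m pendant '[{"hand":1,"offset":[0,-0.001,0.04],"turn":[0,0,0]},{"hand":1,"offset":[0,-0.001,0.06],"turn":[0,0,0]},{"hand":1,"offset":[0,-0.001,0.07],"turn":[0,0,0]},{"hand":1,"offset":[0,-0.001,0.08],"turn":[0,0,0]},{"hand":1,"offset":[0,-0.001,0.09],"turn":[0,0,0]},{"hand":1,"offset":[0,-0.001,0.1],"turn":[0,0,0]},{"hand":1,"offset":[0,-0.001,0.1],"turn":[0,0,0]}]'
python3 -m pendant '[{"hand":1,"offset":[0,0,0.005],"turn":[0,0,0]},{"hand":1,"offset":[0,0,0.01],"turn":[0,0,0]},{"hand":1,"offset":[0,0,0.015],"turn":[0,0,0]},{"hand":1,"offset":[0,0,0.02],"turn":[0,0,0]},{"hand":1,"offset":[0,0,0.02],"turn":[0,0,0]}]'; python3 goto.py 0 0.002 0.25
```

```text
time: 8.08
ee_pos: [0.5782, 0.1194, 0.2562]
eef_rot: [0.604, 0.797, -0.001, -0.001]
wrist_force: [-0.6, -0.4, -0.9]
width: 0.0002
time: 8.5
ee_pos: [0.5793, 0.1198, 0.2546]
eef_rot: [0.603, 0.797, 0.001, 0.001]
wrist_force: [-18.9, -3.0, 37.8]
width: 0.0001
t 8.5 W [0.5779 0.1193 0.25  ] offset [-0.0002 -0.0037  0.0116] turn [0.001  0.0001 0.002 ] cradle now [0.0015 0.0021 0.2546]
```

The stop at TCP z 0.2546 (tip 0.0816) with 38 N matches the seated tube top at 82 mm. Backing off to check.

```bash
python3 -m pendant '[{"hand":1,"offset":[0,0,-0.05],"turn":[0,0,0]},{"hand":1,"offset":[0,0,-0.15],"turn":[0,0,0]},{"hand":1,"offset":[0,0,-0.25],"turn":[0,0,0]},{"hand":1,"offset":[-0.1,0.1,-0.35],"turn":[0,0,0]},{"hand":1,"offset":[-0.2,0.2,-0.4],"turn":[0,0,0]},{"hand":1,"offset":[-0.3,0.2,-0.4],"turn":[0,0,0]},{"hand":1,"offset":[-0.3,0.2,-0.4],"turn":[0,0,0]},{"hand":1,"offset":[-0.3,0.2,-0.4],"turn":[0,0,0]}]'
python3 - <<'E'
from h import *
import pickle
o=np.zeros((520,800,3),np.uint8)
a,b=(robot.get_image(n)[:,:,::-1] for n in("side","scene"))
p=robot.camera_params("wrist");w=robot.get_image("wrist")[:,:,::-1]
o[:480,:400]=cv2.resize(a[160:256,225:305],(400,480),interpolation=cv2.INTER_CUBIC)
o[:480,400:]=cv2.resize(b[170:302,360:470],(400,480),interpolation=cv2.INTER_CUBIC)
cv2.imwrite("pics/d1.png",o[:480]);cv2.imwrite("pics/d1w.png",w);pickle.dump(p,open("d1.pkl","wb"))
E
python3 goto.py 0 0 0.4
```

```text
time: 9.17
ee_pos: [0.6911, 0.0204, 0.4107]
eef_rot: [0.605, 0.796, -0.0, 0.002]
wrist_force: [1.0, -0.2, -0.1]
width: 0.0001
t 9.3167 W [0.5784 0.1174 0.4   ] offset [ 0.2957 -0.2022  0.0217] turn [-0.0009 -0.0006  0.0011] cradle now [ 0.0811 -0.1182  0.4085]
```

View pics/d1.png

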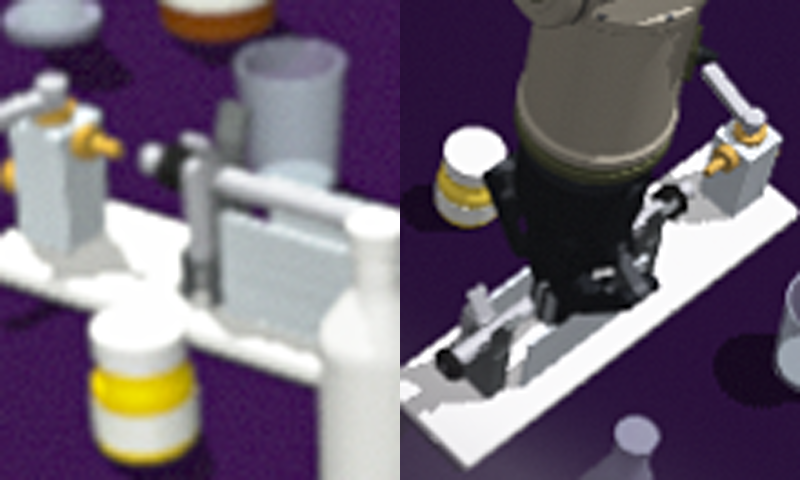

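View pics/d1w.png

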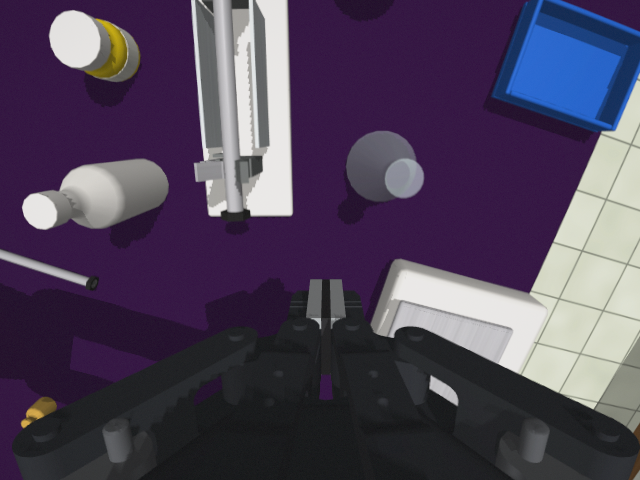

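```bash
python3 - <<'E'
from held import *
import json,pickle
c=json.load(open("cradle.json"));Rc=R.from_euler('z',c["yaw"],degrees=True);o=np.r_[c["o"],0]
n=Rc.apply([1,0,0])
S=robot.camera_params("scene");D=robot.camera_params("side");w=pickle.load(open("d1.pkl","rb"))
for nm,p,uv in(("head side",D,(255.1,191.6)),("collar side",D,(258.5,192.2)),("collar scene",S,(434.4,225.4)),("tail scene",S,(372.5,269.)),("tail wrist",w,(235,216))):
    print(nm,Rc.inv().apply(plane(p,uv,o,n)-o))
f=lambda p,l:proj(p,Rc.apply(l)+o)[0]
for z in(.075,.091):
    print(z,"head side",f(D,[0,.124,z]),"tail scene",f(S,[0,-.116,z]),"collar scene",f(S,[0,.104,z]),"tail wrist",f(w,[0,-.116,z]))
E
python3 - <<'E'
import sys;sys.path.insert(0,'.')
E
python3 - <<'E'
from h import *
a,b=(robot.get_image(n)[:,:,::-1] for n in("side","scene"))
w=cv2.imread("pics/d1w.png")
o=np.zeros((600,800,3),np.uint8)
o[:360]=cv2.resize(a[165:255,220:360][:,:],(800,360*1),interpolation=cv2.INTER_CUBIC) if 0 else cv2.resize(a[175:247,220:380],(800,360),interpolation=cv2.INTER_CUBIC)
o[360:,:400]=cv2.resize(b[238:286,350:430],(400,240),interpolation=cv2.INTER_CUBIC)
o[360:,400:]=cv2.resize(w[130:250,160:360],(400,240),interpolation=cv2.INTER_CUBIC)
cv2.imwrite("pics/e1.png",o)
E
```

```text
head side [0.     0.1195 0.0746]
collar side [0.     0.1081 0.0758]
collar scene [-0.      0.1072  0.0701]
tail scene [-0.     -0.1149  0.0794]
tail wrist [-0.     -0.1189  0.0699]
0.075 head side [253.7612 191.0879] tail scene [372.0269 270.1913] collar scene [433.8508 224.9187] tail wrist [233.3559 213.9982]
0.091 head side [253.3635 185.6859] tail scene [372.5489 266.7306] collar scene [434.8461 221.267 ] tail wrist [228.5465 217.9296]
```

View pics/e1.png

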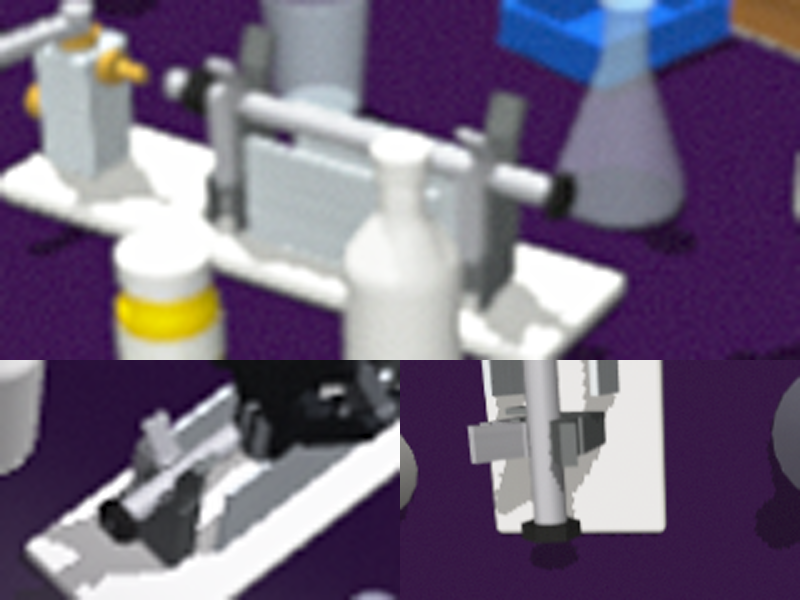

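```bash
python3 - <<'E'
from held import *
import json,pickle
c=json.load(open("cradle.json"));Rc=R.from_euler('z',c["yaw"],degrees=True);o=np.r_[c["o"],0]
n=Rc.apply([1,0,0]);D=robot.camera_params("side");S=robot.camera_params("scene")
for uv in((255.1,191.2),(332.4,213.4),(259,193)):print(Rc.inv().apply(plane(D,uv,o,n)-o))
f=lambda p,l:proj(p,Rc.apply(l)+o)[0]
for z in(.075,.08,.085,.091):
    print(z,"tail crop side",(f(D,[0,-.116,z])-[219.6,174.6])*5)
# jaw upper top corner (-18,107) y edges closed, and opened 0.1
for y in(-.083,-.067,.067,.083):
  for a in(0,.1,.2):
    v=np.array([-.018+.019,.107-.037]);v=np.array([v[0]*np.cos(a)-v[1]*np.sin(a),v[1]*np.cos(a)+v[0]*np.sin(a)])
    q=[-.019+v[0],y,.037+v[1]];print(y,a,"side",(f(D,q)-[219.6,174.6])*5,"scene",(f(S,q)-[349.6,237.6])*5+[0,360])
E
```

```text
[0.     0.1194 0.0759]
[ 0.     -0.1168  0.0772]
[-0.      0.1066  0.0739]
0.075 tail crop side [562.4732 197.4473]
0.08 tail crop side [562.7349 188.5158]
0.085 tail crop side [562.9978 179.541 ]
0.091 tail crop side [563.3149 168.7138]
-0.083 0 side [486.1579 137.5719] scene [141.8148 428.7926]
-0.083 0.1 side [478.6994 143.8516] scene [132.1708 420.0327]
-0.083 0.2 side [471.2288 151.4303] scene [122.5315 412.1744]
-0.067 0 side [457.7884 129.4608] scene [165.4065 411.8082]
-0.067 0.1 side [450.2431 135.6638] scene [155.7517 403.1172]
-0.067 0.2 side [442.6961 143.1598] scene [146.0932 395.3301]
0.067 0 side [233.8288  65.6344] scene [355.8474 274.6253]
0.067 0.1 side [225.6828  71.2462] scene [346.1243 266.4826]
0.067 0.2 side [217.6124  78.1013] scene [336.3329 259.2595]
0.083 0 side [208.6512  58.482 ] scene [377.7597 258.8319]
0.083 0.1 side [200.4472  64.029 ] scene [368.0309 250.7514]
0.083 0.2 side [192.3271  70.8135] scene [358.2267 243.592 ]
```

Both ends are at seat height (75.9 and 77.2 mm, ±2) and the jaw corners fall on their closed positions. Next the tap: finger behind the lever at cradle x −46, pushing towards +y.

```bash
python3 goto.py -0.0465 0.158 0.36; python3 - <<'E'
from h import *
import json
c=json.load(open("cradle.json"));Rc=R.from_euler('z',c["yaw"],degrees=True);o=np.r_[c["o"],0]
p=robot.camera_params("scene");f=lambda l:(proj(p,Rc.apply(l)+o)[0]-[359.6,169.6])*400/110+[400,0]
print("axis",f([0,.185,.101]))
for t in(0,.1,.2,.3,.4):print(t,f([-.06*np.cos(t),.185+.06*np.sin(t),.101]))
E
```

```text
t 9.4167 W [0.4911 0.2571 0.36  ] offset [ 0.6882 -0.3159  0.1225] turn [-0.001  -0.0005  0.0022] cradle now [ 0.0809 -0.1169  0.4086]
axis [753.70592482 122.74554157]
0 [693.83910343  73.1262657 ]
0.1 [699.76427145  69.39301862]
0.2 [706.20408245  66.19271916]
0.3 [713.09577427  63.5538463 ]
0.4 [720.37295679  61.49968883]
```

```bash
python3 -m pendant '[{"hand":1,"offset":[0.09,-0.04,0],"turn":[0,0,0]},{"hand":1,"offset":[0.18,-0.08,0],"turn":[0,0,0]},{"hand":1,"offset":[0.27,-0.12,0],"turn":[0,0,0]},{"hand":1,"offset":[0.36,-0.16,0],"turn":[0,0,0]},{"hand":1,"offset":[0.45,-0.2,0],"turn":[0,0,0]},{"hand":1,"offset":[0.54,-0.24,0],"turn":[0,0,0]},{"hand":1,"offset":[0.62,-0.28,0.05],"turn":[0,0,0]},{"hand":1,"offset":[0.688,-0.316,0.12],"turn":[0,0,0.002]},{"hand":1,"offset":[0.688,-0.316,0.12],"turn":[0,0,0.002]},{"hand":1,"offset":[0.688,-0.316,0.12],"turn":[0,0,0.002]}]'
python3 goto.py -0.0465 0.158 0.26
```

```text
time: 10.25
ee_pos: [0.489, 0.2578, 0.359]
eef_rot: [0.603, 0.798, -0.002, -0.001]
wrist_force: [1.0, -0.5, -0.2]
width: 0.0001
t 10.25 W [0.4911 0.2571 0.26  ] offset [-0.0032  0.0058  0.2475] turn [-0.003   0.0003  0.0028] cradle now [-0.0484  0.1593  0.359 ]
```

```bash
python3 -m pendant '[{"hand":1,"offset":[-0.003,0.005,0.07],"turn":[0,0,0.003]},{"hand":1,"offset":[-0.003,0.005,0.15],"turn":[0,0,0.003]},{"hand":1,"offset":[-0.003,0.005,0.21],"turn":[0,0,0.003]},{"hand":1,"offset":[-0.003,0.005,0.245],"turn":[0,0,0.003]},{"hand":1,"offset":[-0.003,0.005,0.245],"turn":[0,0,0.003]},{"hand":1,"offset":[-0.003,0.005,0.245],"turn":[0,0,0.003]}]'
python3 -m pendant '[{"hand":1,"offset":[0.015,0,0],"turn":[0,0,0]},{"hand":1,"offset":[0.03,0,0],"turn":[0,0,0]},{"hand":1,"offset":[0.045,0,0],"turn":[0,0,0]},{"hand":1,"offset":[0.06,0,0],"turn":[0,0,0]},{"hand":1,"offset":[0.075,0,0],"turn":[0,0,0]},{"hand":1,"offset":[0.085,0,0],"turn":[0,0,0]},{"hand":1,"offset":[0.085,0,0],"turn":[0,0,0]}]'
python3 goto.py -0.0465 0.158 0.26
python3 - <<'E'
from h import *
b=robot.get_image("scene")[:,:,::-1];a=robot.get_image("side")[:,:,::-1]
o=np.zeros((480,800,3),np.uint8)
o[:,:400]=cv2.resize(b[170:250,415:482],(400,480),interpolation=cv2.INTER_CUBIC)
o[:,400:]=cv2.resize(a[150:246,200:280],(400,480),interpolation=cv2.INTER_CUBIC)
cv2.imwrite("pics/f1.png",o)
E
```

```text
time: 10.75
ee_pos: [0.4945, 0.2553, 0.2638]
eef_rot: [0.607, 0.795, -0.0, -0.0]
wrist_force: [-0.4, 0.1, 0.9]
width: 0.0002
time: 11.33
ee_pos: [0.4848, 0.2894, 0.2637]
eef_rot: [0.606, 0.795, 0.0, -0.0]
wrist_force: [0.2, 0.3, -0.5]
width: 0.0001
t 11.3333 W [0.4911 0.2571 0.26  ] offset [-0.0822 -0.0063  0.0091] turn [ 0.0001 -0.0003 -0.0026] cradle now [-0.0438  0.1909  0.2637]
```

View pics/f1.png

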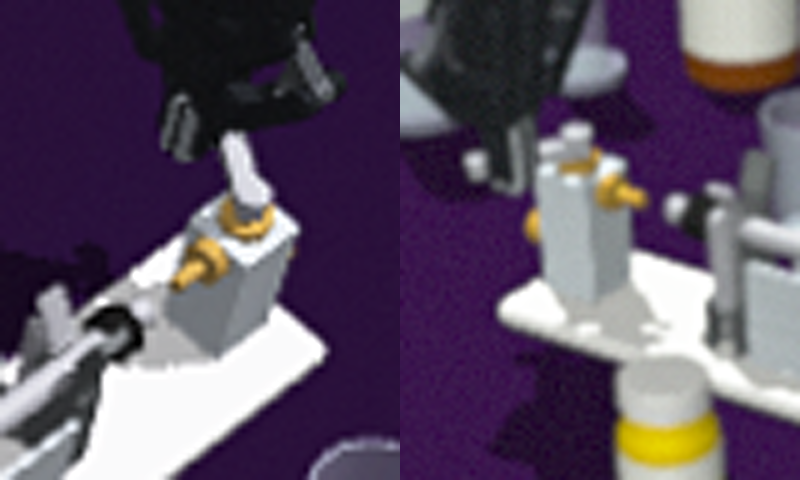

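```bash
python3 - <<'E'
from h import *
import json
c=json.load(open("cradle.json"));Rc=R.from_euler('z',c["yaw"],degrees=True);o=np.r_[c["o"],0]
P=robot.camera_params("scene");D=robot.camera_params("side")
fs=lambda l:(proj(P,Rc.apply(l)+o)[0]-[414.6,169.6])*[5.97,6]
fd=lambda l:(proj(D,Rc.apply(l)+o)[0]-[199.6,149.6])*5+[400,0]
print("axis",fs([0,.185,.101]),fd([0,.185,.101]))
for t in(.1,.2,.5,.6,.7,.8,.9,1.):
  l=[-.06*np.cos(t),.185+.06*np.sin(t),.098];m=[-.04*np.cos(t),.185+.04*np.sin(t),.101];print(t,"tip side",fd(l),"scene r40",fs(m),"dir",np.subtract(fs(m),fs([0,.185,.101])))
E
```

```text
axis [252.34670208 202.53014359] [578.15298084 138.2196774 ]
0.1 tip side [496.51573539 181.93578862] scene r40 [192.98952077 143.51326441] dir [-59.35718131 -59.01687918]
0.2 tip side [489.11425057 178.748097  ] scene r40 [200.05673121 139.94985271] dir [-52.28997086 -62.58029089]
0.5 tip side [472.92847862 167.28279225] scene r40 [223.99333942 133.09759009] dir [-28.35336266 -69.4325535 ]
0.6 tip side [469.69657868 162.97345034] scene r40 [232.62592066 132.16265122] dir [-19.72078142 -70.36749238]
0.7 tip side [467.59211266 158.49840731] scene r40 [241.44913081 131.9215891 ] dir [-10.89757127 -70.60855449]
0.8 tip side [466.62319929 153.90602433] scene r40 [250.37834329 132.37645354] dir [ -1.96835879 -70.15369005]
0.9 tip side [466.78565674 149.24479568] scene r40 [259.32799459 133.52290988] dir [  6.98129251 -69.00723371]
1.0 tip side [468.06362571 144.56278204] scene r40 [268.21229875 135.35027416] dir [ 15.86559667 -67.17986943]
```

Lever reads about 0.55 rad now (side tip at (475,163), scene direction (−22,−55)). I'll push 10 mm more, back off, rise and check.

```bash
python3 -m pendant '[{"hand":1,"offset":[0.01,0,0],"turn":[0,0,0]},{"hand":1,"offset":[0.02,0,0],"turn":[0,0,0]},{"hand":1,"offset":[0.025,0,0],"turn":[0,0,0]},{"hand":1,"offset":[0.025,0,0],"turn":[0,0,0]},{"hand":1,"offset":[0.025,0,0],"turn":[0,0,0]}]'
python3 goto.py -0.0465 0.158 0.26
python3 -m pendant '[{"hand":1,"offset":[-0.03,0,0],"turn":[0,0,0]},{"hand":1,"offset":[-0.06,0,0],"turn":[0,0,0]},{"hand":1,"offset":[-0.06,0,-0.1],"turn":[0,0,0]},{"hand":1,"offset":[-0.08,0,-0.2],"turn":[0,0,0]},{"hand":1,"offset":[-0.15,0.05,-0.3],"turn":[0,0,0]},{"hand":1,"offset":[-0.25,0.05,-0.3],"turn":[0,0,0]},{"hand":1,"offset":[-0.3,0.05,-0.3],"turn":[0,0,0]},{"hand":1,"offset":[-0.3,0.05,-0.3],"turn":[0,0,0]},{"hand":1,"offset":[-0.3,0.05,-0.3],"turn":[0,0,0]}]'
python3 - <<'E'
from h import *
import pickle
P={n:robot.camera_params(n) for n in("scene","side")}
b=robot.get_image("scene")[:,:,::-1];a=robot.get_image("side")[:,:,::-1]
p=robot.camera_params("wrist");w=robot.get_image("wrist")[:,:,::-1]
import json
c=json.load(open("cradle.json"));Rc=R.from_euler('z',c["yaw"],degrees=True);o_=np.r_[c["o"],0]
ax=proj(p,Rc.apply([0,.185,.101])+o_)[0];print("axis wrist",ax)
u,v=np.clip(ax.astype(int),[50,40],[590,440])
o=np.zeros((600,800,3),np.uint8)
o[:360,:400]=cv2.resize(b[175:235,415:482],(400,360),interpolation=cv2.INTER_CUBIC)
o[:360,400:]=cv2.resize(a[158:230,200:280],(400,360),interpolation=cv2.INTER_CUBIC)
o[360:,:400]=cv2.resize(w[v-40:v+40,u-50:u+50][:60*1+20],(300,240),interpolation=cv2.INTER_CUBIC).copy() if 0 else cv2.copyMakeBorder(cv2.resize(w[v-40:v+40,u-50:u+50],(300,240),interpolation=cv2.INTER_CUBIC),0,0,0,100,cv2.BORDER_CONSTANT)
o[360:,400:]=cv2.resize(a[170:242,230:350],(400,240),interpolation=cv2.INTER_CUBIC)
cv2.imwrite("pics/k1.png",o);cv2.imwrite("pics/k1w.png",w)
f=lambda q,l:proj(q,Rc.apply(l)+o_)[0]
for t in(.5,.6,.7,.785,.87,.96):
  l=[-.06*np.cos(t),.185+.06*np.sin(t),.101]
  print(t,"scene",(f(P["scene"],l)-[414.6,174.6])*[5.97,6],"side",(f(P["side"],l)-[199.6,157.6])*5+[400,0],"wrist",(f(p,l)-[u-50.3,v-40.3])*3+[0,360])
l=[0,.185,.101];print("ax",(f(P["scene"],l)-[414.6,174.6])*[5.97,6],(f(P["side"],l)-[199.6,157.6])*5+[400,0],(f(p,l)-[u-50.3,v-40.3])*3+[0,360])
E
```

```text
time: 11.85
ee_pos: [0.4824, 0.2983, 0.2634]
eef_rot: [0.607, 0.795, -0.0, -0.0]
wrist_force: [-0.4, -0.3, 0.2]
width: -0.0005
t 11.85 W [0.4911 0.2571 0.26  ] offset [-0.1051 -0.0062  0.0084] turn [-0.0002 -0.0001 -0.0031] cradle now [-0.0438  0.2     0.2634]
time: 12.6
ee_pos: [0.5341, 0.1854, 0.3837]
eef_rot: [0.608, 0.794, 0.0, 0.0]
wrist_force: [-0.3, 0.5, -0.6]
width: -0.0001
axis wrist [363.52752135  78.20665397]
0.5 scene [210.08847075  69.07957485] side [472.29977216 122.15712979] wrist [-90.80529786 340.77603657]
0.6 scene [222.95537169  67.69987868] side [469.06667799 117.86244243] wrist [-76.83411017 314.6991582 ]
0.7 scene [236.10171765  67.34717366] side [466.96260287 113.40259801] wrist [-60.35741829 290.14180106]
0.785 scene [247.40360872  67.85714557] side [466.06821029 109.51787084] wrist [-44.49475779 270.682549  ]
0.87 scene [258.74155176  69.10779668] side [465.99351048 105.5783412 ] wrist [-27.04325449 252.70495535]
0.96 scene [270.70028411  71.23019492] side [466.79861877 101.38013792] wrist [ -6.97696918 235.46318025]
ax [252.34670208 172.53014359] [578.15298084  98.2196774 ] [152.48256406 481.51996191]
```

View pics/k1.png

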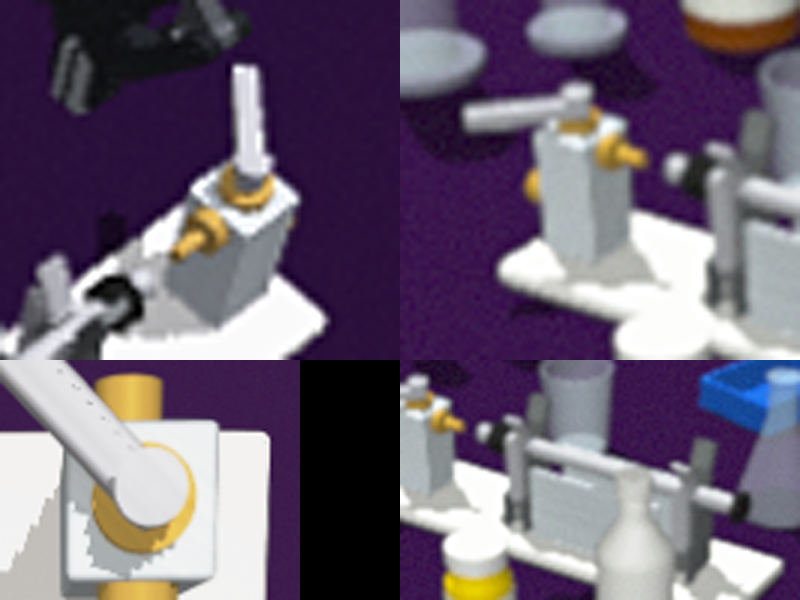

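The lever is near 45°: the scene tip at (246,70) predicts about 0.77 rad, and the edges in the wrist view slope at 43–45°. The tube is still seated and the arm is clear, so I'm handing in.

```bash
python3 - <<'E'
from plant import robot
s=robot.observe();print(s["time"],s["wrist_force"],abs(s["qd"]).max())
print(robot.job_done())
E
```

```text
12.75 [-0.14783167 -1.22249304 -0.24408236] 0.01647018375016222
the job is handed in; nothing more can be done
None
```

The tube is seated in both clips with its head and long collar towards the nozzle, the tap is about half open, and I handed the job in at 12.75 s. The hand-in gave no verdict.

- **Tube:** I laid it in the funnels and pressed it home at mid-length with closed fingers. The press stopped at 38 N with the fingertips at 82 mm, the height of a seated tube's top. In the side picture the tube's ends measured about 76 and 77 mm high, good to about 2 mm. The tail reading alone would leave little of the 3 mm tolerance.
- **Disagreeing readings:** The scene and wrist pictures were coarser and scattered from 70 to 79 mm. I relied on the side view and the press stop.
- **Jaws:** Their corners sit where closed jaws should be in the side picture.
- **Tap:** The first push left the lever at about 0.55 rad, so I pushed it further. It now reads about 0.77 rad in the scene view and 43–45° in the wrist view.
- **Rest of the bench:** I touched no bystander, and none looked shifted in the pictures I viewed. I did not measure their positions again. The arm finished clear of everything and almost still.

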